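# Seat the keyed drive disc on a gearmotor

## Task

The drive disc of the gearmotor is sitting high on its shaft because its notch is not over the key. Push the disc round with a fingertip (its rib is there to push against) until the notch stands over the key, then press the disc down until it is fully home on its seat, and leave it. Do not pinch the rib or lift the disc, and leave the things standing around undisturbed.

Things in the scene. Friction and masses are not known exactly. Their poses are not given: they have to be found in the camera images.
- gearbox: Grey gearmotor casing fixed to the table, 190 x 180 x 44 mm, origin at table height exactly under the vertical shaft, z up. Its +x points from the shaft to the key; a dark motor cylinder (80 mm thick, 75 mm long) sticks out of its -x side. A round dark seat flange under the disc has its top 50 mm above the table.
- disc: Aluminium disc on the shaft, 140 mm across, 10 mm thick; origin at the centre of its underside, z up, +x towards its notch. On top are a low domed hub and one rib. It turns any number of turns either way (about 0.08 N m of friction) and stays where left. At the start its underside is 61 mm and its top 71 mm above the table; home is 11 mm lower.
- disc_drop (a joint): How far the disc has gone down the shaft, m: 0 at the start, 0.011 fully home, negative if lifted (15 mm possible). A snug fit: it does not fall by itself even with the notch over the key, and takes about 3 to 6 N of push to go down. With the notch off the key it is stopped after 1 to 3 mm.
- notch (a point): Middle of the notch, 61 mm from the disc's axis, at the level of the disc's underside. The notch is cut in the rim right through the thickness: 15 mm wide, from 52 mm radius out to the rim.
- key (a point): On top of the steel key, 61 mm from the shaft axis, 60 mm above the table. The key is a fixed bar 9 mm wide lying radially from 54 to 90 mm from the shaft axis, so that its outer 20 mm always shows beyond the disc's rim.
- rib (a point): Middle of the top of the rib. The rib is an upright radial wall on the disc opposite the notch: 12 mm thick, from 30 to 64 mm from the axis, rising 22 mm above the disc's top. Push it on its flat side, across the rib, to turn the disc.
- hub_top (a point): Centre of the top of the domed hub (52 mm across, 8 mm high), 18 mm above the disc's underside, on the shaft axis: a good place to press.
- rib_left: The half of the rib on the -y side of the disc's frame (a flank 6 mm thick, 18 mm high, under the rib's 4 mm top); origin as the disc's.
- rib_right: The half of the rib on the +y side of the disc's frame, likewise; origin as the disc's.
- spray_can: Bystander: white spray can, 60 mm across, 150 mm tall, origin at the centre of its underside.
- jar: Bystander: amber glass jar with steel cap, 64 mm across, 85 mm tall, origin at the centre of its underside.
- nail_tray: Bystander: open grey tray of nails, 120 x 100 x 35 mm, origin at the centre of its underside.
- screwdriver: Bystander: black-handled screwdriver lying on the table beyond the key, origin under its middle.

How it is judged (in metres and radians):
At the end, for the whole second after the job is handed in: The disc is down at least 9.5 of its 11 mm, with its notch around the key (middles within 5 mm), at rest (value of joint disc_drop above 0.0095 m and horizontal distance between notch and key below 0.005 m and linear speed of disc below 0.01 m/s); the robot touches nothing.
It fails at once if the disc is lifted more than 4 mm (value of joint disc_drop below -0.004 m).
It fails at once if the rib is pinched from both sides (contact force between the fingers and rib_left above 1.5 N and contact force between the fingers and rib_right above 1.5 N).
It fails at once if a bystander is moved more than 25 mm (distance of any of spray_can, jar, nail_tray, screwdriver from where it was at the start of the episode above 0.025 m).
It also fails if it takes over 56 s, if anything falls off the work surface, if the arm or the gripper's body presses on something with over 40 N, if the wrist force passes 120 N, or if a joint passes its speed limit or range.

## Robot

A 6-joint arm with a two-finger parallel gripper is mounted at the origin on the work surface. World frame = base frame: x ahead of the robot, y to its left, z up, the work surface at z = 0. Lengths are in mm, angles in rad, forces in N, time in s.
With the tool pointing down it reaches from about 300 to 775 mm from the base axis. Payload 14.6 kg.
Tool frame: the origin (TCP) lies at the very end of the fingers, on their centre line; the grasp point (between the pads) lies 19 mm behind it; z points along the fingers, y is the direction in which the jaws open and shut (so a half turn about z gives the same grasp; the last joint's range is limited). The gripper opens to 94 mm and grips with 3 to 60 N. Pads are 16 mm wide; open, the fingers measure 119 mm over their backs; the gripper's body (75 mm by 177 mm) begins 78 mm behind the grasp point.
Start: joints at [1.097, 0.3, 1.521, -0, 1.321, -0.067], TCP at [217.616, 505.106, 205.446] pointing down, gripper open.
Joint ranges: [-3.03, 3.03], [-0.79, 2.21], [0.23, 2.52], [-1.04, 4.18], [0, 3.07], [-2.55, 2.55]. Speed limits (rad/s): [2.22, 2.22, 2.57, 3.14, 3.14, 3.14].

## Interface

Orientations are given as [roll, pitch, yaw] about the fixed x, y, z axes, in that order (R = Rz(yaw) Ry(pitch) Rx(roll)).
In Python, from cell import manip gives the robot as it stands.
- The arm moves only by the shell command python3 -m pendant 'ROWS' [FORCE]. ROWS is JSON, a list of rows, each an object with "claw": the finger opening in m, from 0 to 0.094; "delta_pos": the shift along the tool's x, y, z in m, a list of three; "rotation": the turn, a rotation vector about the tool's x, y, z in rad, a list of three. A call has 1 to 10 rows; each row is the pose to reach, as a shift and turn from the pose measured when the call began, along the tool's axes at that moment; what a row does not reach only later rows make up. A row lasts 1/8 s, in which the tool goes at most 62.5 mm and 10.7 degrees, less where a joint would pass 70% of its speed; a pose out of reach is approached as far as the arm can. A call with a gripper value outside its range is refused whole. The fingers move at their own pace and stop on an object; FORCE is the grip in N (left out, the last holds). Time passes only in rows, so rows that repeat a pose let the fingers close. It gives the time, the measured TCP pose, the force and the opening at its end, in the units of the state.
- manip.read_state(): the state, without advancing time (a new reading comes with each control period).
- manip.camera(name): name is "scene" or "top" or "wrist"; returns the picture (384x512x3 uint8, red, green, blue); there is no depth.
- manip.camera_model(name): a dict with "fx", "fy", "cx", "cy" (pixels), "cam_to_world" (4x4, takes a point from camera to world coordinates); the wrist camera has in their place "T_tool_cam" (4x4, takes a point from camera to tool coordinates, whose origin is the TCP and whose axes are the flange's). Camera axes: x right, y up, looking along -z (the intrinsics and any distortion apply to the point x, -y, -z); pixel columns grow to the right and rows downward; lengths in mm; the calibration is good to about 2 mm. A picture is of the moment at which its call begins: read the wrist's pose just before it. camera_model takes no time and is no camera call.
- manip.sign_off(): hands the job in, once; it reports no verdict.
The state is a dict: "clock": time; "joints": joint angles; "qd": joint speeds; "effort": joint torques, N m; "eef_pos": TCP position; "eef_rot": TCP orientation; "wrist_force": force on the tool from outside, world axes, zero at the start; "moment": the same for the moment, N m; "finger_gap": finger opening in mm.
Only numpy, scipy, OpenCV 4.12 (cv2) and the standard library are available. Lean on these libraries where they do the work, as an engineer would, in place of code of your own. Each camera call takes 0.05 s, during which the arm holds its last target.

## Working session

There is one attempt and no reset: what is moved stays moved. The work goes in short steps, Python scripts to look and compute and a shell command to move; the robot and the scene stay as the last step left them, time stands still between calls to the robot, and variables do not carry over. Pictures are saved under pics/ and viewed, and the job is handed in when it is done.

```bash
mkdir -p pics; ls; python3 - <<'E'
from cell import manip
import cv2,numpy as np
s=manip.read_state();print(s)
for n in ["scene","top","wrist"]:
    im=manip.camera(n);cv2.imwrite(f"pics/{n}0.png",im[:,:,::-1])
    m=manip.camera_model(n);print(n,{k:np.round(v,3).tolist() if not isinstance(v,str) else v for k,v in m.items()})
E
```

```text
pics
{'clock': 0.0, 'joints': array([ 1.09738224e+00,  3.00506751e-01,  1.52159224e+00,  4.80325565e-06,
        1.32069718e+00, -6.65790470e-02]), 'qd': array([ 0.00032591, -0.00070848,  0.00042865,  0.00025937, -0.0004009 ,
       -0.00089677]), 'effort': array([ 1.12009740e-03, -5.31801260e+01, -3.52730262e+01,  7.08900648e-02,
        2.44285783e-02, -1.34037778e-04]), 'eef_pos': array([217.50624985, 504.87299475, 204.86205367]), 'eef_rot': array([-3.14039211e+00, -8.47119559e-05,  2.73475637e+00]), 'wrist_force': array([-0.55682081,  0.59876238,  0.13322577]), 'moment': array([ 0.00205644, -0.03918236,  0.0128714 ]), 'finger_gap': 94.05979253952906}
scene {'fx': 481.086, 'fy': 481.086, 'cx': 255.525, 'cy': 193.126, 'cam_to_world': [[0.721, -0.471, 0.508, 1098.83], [0.693, 0.496, -0.523, -539.129], [-0.006, 0.73, 0.684, 831.042], [0.0, 0.0, 0.0, 1.0]]}
top {'fx': 451.948, 'fy': 451.948, 'cx': 250.822, 'cy': 187.635, 'cam_to_world': [[-0.028, 0.994, -0.108, 482.194], [-1.0, -0.027, 0.015, 27.594], [0.012, 0.108, 0.994, 964.033], [0.0, 0.0, 0.0, 1.0]]}
wrist {'fx': 305.444, 'fy': 305.444, 'cx': 256.469, 'cy': 193.923, 'T_tool_cam': [[0.0, 0.968, 0.252, 73.319], [1.0, 0.0, -0.001, 0.454], [-0.001, 0.252, -0.968, -179.892], [0.0, 0.0, 0.0, 1.0]]}
```

View pics/scene0.png

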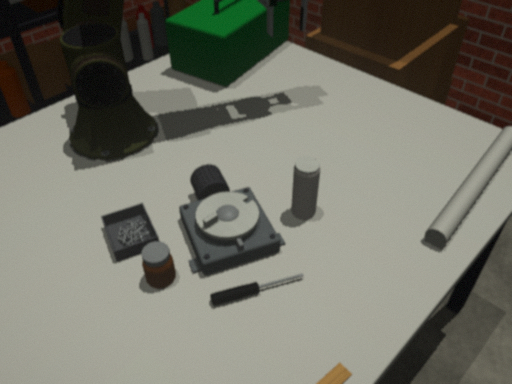

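View pics/top0.png

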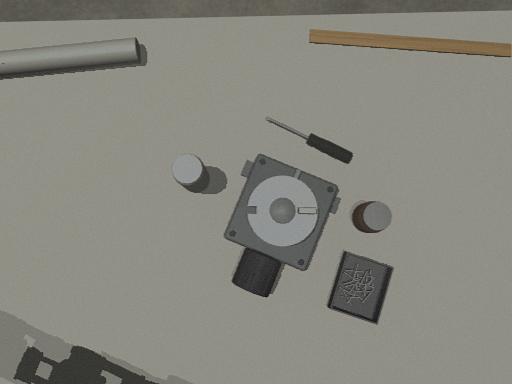

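View pics/wrist0.png

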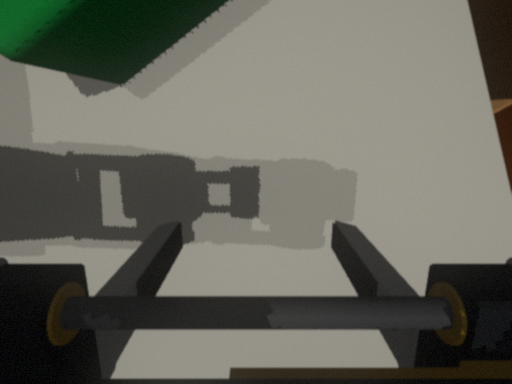

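The top view shows the disc around (283,211), with the notch on its left (251,210), the rib on its right (308,211) and the key at the upper right (297,174). Next I'll measure these accurately.

```bash
cat > h.py <<'E'
import numpy as np,cv2
from cell import manip
def onplane(name,u,v,z):
    m=manip.camera_model(name);T=np.array(m["cam_to_world"])
    d=T[:3,:3]@np.array([(u-m["cx"])/m["fx"],-(v-m["cy"])/m["fy"],-1.0]);o=T[:3,3]
    return o+d*(z-o[2])/d[2]
def proj(name,p):
    m=manip.camera_model(name);T=np.linalg.inv(np.array(m["cam_to_world"]))
    c=T[:3,:3]@np.array(p)+T[:3,3]
    return m["fx"]*c[0]/-c[2]+m["cx"], m["cy"]-m["fy"]*c[1]/-c[2]
E
python3 - <<'E'
from h import *
im=cv2.imread("pics/top0.png")
cv2.imwrite("pics/topz.png",cv2.resize(im[140:310,170:410],None,fx=3.3,fy=3.3,interpolation=cv2.INTER_CUBIC))
im2=cv2.imread("pics/scene0.png")
cv2.imwrite("pics/scz.png",cv2.resize(im2[150:290,130:320],None,fx=4,fy=4,interpolation=cv2.INTER_CUBIC))
g=cv2.cvtColor(im,cv2.COLOR_BGR2GRAY)
print(g[211,235:335:3])
crop=np.zeros_like(g);crop[170:255,240:325]=g[170:255,240:325]
m=(crop>110).astype(np.uint8)
n,l,st,c=cv2.connectedComponentsWithStats(m);k=1+np.argmax(st[1:,4]);print(st[k],c[k])
cn=max(cv2.findContours((l==k).astype(np.uint8),0,1)[0],key=cv2.contourArea)
e=cv2.fitEllipse(cv2.convexHull(cn));print(e)
C=onplane("top",*e[0],71);print("disc",C)
for nm,p,z in [("key",(297,174),60),("notch",(251,210),71),("ribtop",(308,211),93)]:
    P=onplane("top",*p,z);print(nm,P,np.linalg.norm((P-C)[:2]),np.degrees(np.arctan2(*(P-C)[1::-1])))
E
```

```text
[ 84  93  92  94  92  91  92 117 148 149 151 151 106 116 120 120 121 109
  98  95 114  71 146 150 146 146 146  99  79  90  94  61  85  92]
[ 247  170   71   77 3330] [282.44954955 210.15555556]
((282.7501220703125, 208.66636657714844), (69.39473724365234, 76.28914642333984), 20.11707878112793)
disc [535.6599046  -48.05573023  71.        ]
key [605.61392711 -80.34303706  60.        ] 77.04567117753784 -24.77570430892861
notch [534.76302259  14.84963816  71.        ] 62.911761779255734 90.81684717740353
ribtop [528.48370701 -94.81286619  93.        ] 47.304625304831454 -98.7255622138535
```

View pics/topz.png

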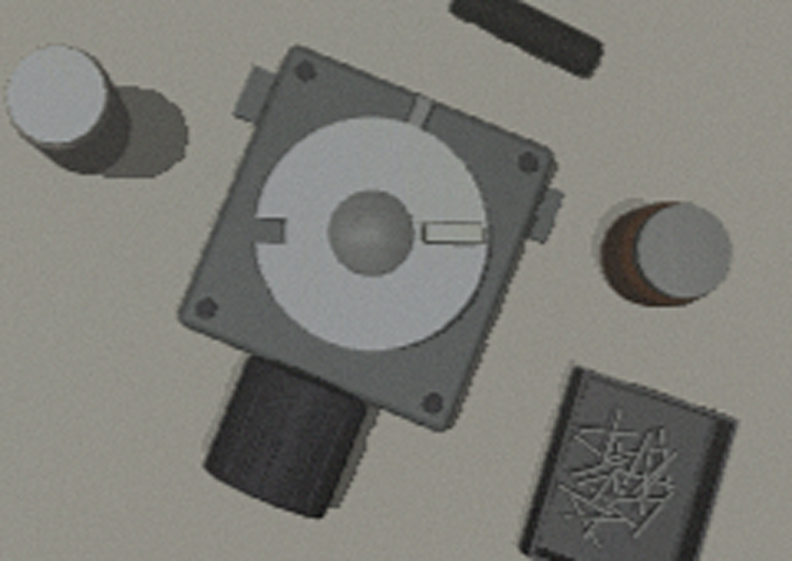

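View pics/scz.png

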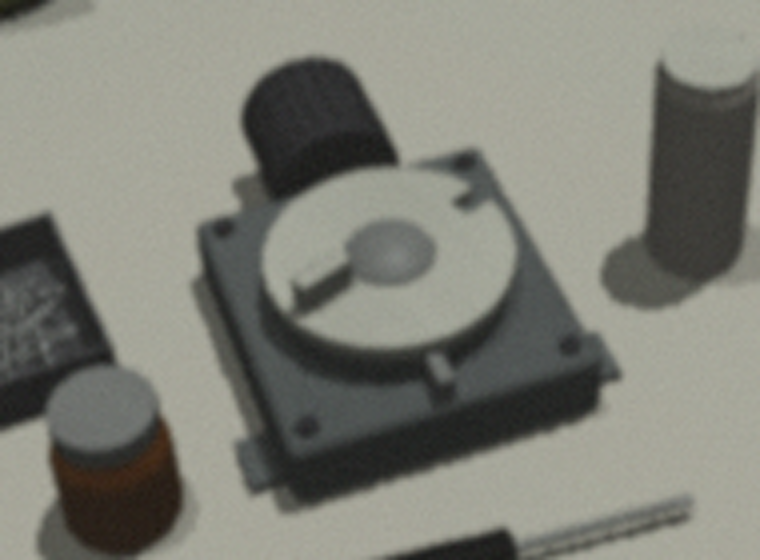

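```bash
python3 - <<'E'
from h import *
f=lambda u,v:(170+(u+.5)/3.3-.5,140+(v+.5)/3.3-.5)
C=onplane("top",*f(373,233.5),71);print("disc",C)
for nm,p,z in [("edgeL",(256,233),71),("edgeR",(490,233),71),("edgeT",(373,117),71),("edgeB",(373,350),71),("hub",(372,232),79),("key",(423,110),60),("notch",(270,231),71),("ribtop",(455,232),93),("ribin",(424,232),93),("ribout",(487,232),93)]:
    P=onplane("top",*f(*p),z);print(nm,P,np.linalg.norm((P-C)[:2]),np.degrees(np.arctan2(*(P-C)[1::-1])))
g=lambda u,v:(130+(u+.5)/4-.5,150+(v+.5)/4-.5)
for nm,p,z in [("edgeL",(262,258),71),("edgeR",(517,250),71),("key",(440,373),60),("ribtop",(322,268),93),("hub",(392,241),79),("notch",(470,199),71)]:
    P=onplane("scene",*g(*p),z);print("scene",nm,P,np.linalg.norm((P-C)[:2]),np.degrees(np.arctan2(*(P-C)[1::-1])))
for nm,p,z in [("can",(56,93),150),("jar",(685,250),85),("tray",(640,460),30),("sd",(590,70),20)]:
    print(nm,onplane("top",*f(*p),z))
E
```

```text
disc [532.21458617 -47.79584295  71.        ]
edgeL [534.46065197  22.31997113  71.        ] 70.15177970226785 88.16523417437614
edgeR [ 530.5642928  -118.06781197   71.        ] 70.29134440167392 -91.34530836317875
edgeT [602.65163392 -50.34053973  71.        ] 70.48299921645463 -2.0690390676627546
edgeB [462.96194203 -45.29393541  71.        ] 69.29782291778751 177.93096093233726
hub [532.67425935 -46.5580714   79.        ] 1.3203703410243337 69.62643414440988
key [607.63898922 -82.11164181  60.        ] 82.86383184155437 -24.464084732205166
notch [535.42642338  13.90151295  71.        ] 61.78090015269972 87.01998981456624
ribtop [530.52714973 -93.98977713  93.        ] 46.22474442386789 -92.09204991257369
ribin [531.03105419 -75.82848559  93.        ] 28.05761574373451 -92.41757938163813
ribout [ 530.00672169 -112.74659753   93.        ] 64.98826960453209 -91.94690002050045
scene edgeL [484.0693385  -98.36702957  71.        ] 69.82413471464696 -133.5922496699431
scene edgeR [581.91086706   3.14206764  71.        ] 71.16453520022452 45.706882333261916
scene key [607.74526833 -82.99554734  60.        ] 83.33008543072016 -24.987018964748696
scene ribtop [530.74990717 -93.95906723  93.        ] 46.18645430054869 -91.81728600237948
scene hub [532.60197481 -44.98099291  79.        ] 2.8413818338270063 82.16399619306242
scene notch [534.4027235  14.2358796  71.       ] 62.070303268614545 87.97975828384418
can [610.00541887 130.76395514 150.        ]
jar [ 516.55961884 -230.75385078   85.        ]
tray [ 389.91119273 -211.3710903    30.        ]
sd [ 636.24792559 -195.42305009   20.        ]
```

```bash
cat >> h.py <<'E'
from scipy.spatial.transform import Rotation as Ro
C=np.array([532.3,-47.5])
def to(x,y,z,yaw,n=1,st=None):
    s=manip.read_state();R=Ro.from_euler('xyz',s["eef_rot"])
    print("at",np.round(s["eef_pos"],1),"yaw",round(np.degrees(s["eef_rot"][2]),1),"F",np.round(s["wrist_force"],1),"gap",round(s["finger_gap"],1),"t",round(s["clock"],2))
    T=Ro.from_euler('xyz',[np.pi,0,np.radians(yaw)])
    print(" delta m",np.round(R.inv().apply(np.array([x,y,z])-s["eef_pos"])/1000,4)," rot",np.round((R.inv()*T).as_rotvec(),3))
def rib(phi,d=14,r=50):
    a=np.radians(phi);e=np.array([np.cos(a),np.sin(a)]);t=np.array([-e[1],e[0]])
    return C+r*e+d*t
E
python3 - <<'E'
from h import *
p=rib(268,26);print(p)
to(387,203,205,167); to(*p,205,178)
E
```

```text
[556.53918667 -98.37692827]
at [217.5 504.9 205. ] yaw 156.7 F [-0.5  0.4  0.3] gap 93.8 t 0.15
 delta m [-2.751e-01 -2.102e-01  2.000e-04]  rot [-0.001 -0.    -0.18 ]
at [217.5 504.9 205. ] yaw 156.7 F [-0.5  0.4  0.3] gap 93.8 t 0.15
 delta m [-5.501e-01 -4.199e-01  4.000e-04]  rot [-0.001 -0.    -0.372]
```

```bash
python3 -m pendant '[{"claw":0,"delta_pos":[-0.03,-0.023,0],"rotation":[0,0,-0.02]},{"claw":0,"delta_pos":[-0.06,-0.046,0],"rotation":[0,0,-0.04]},{"claw":0,"delta_pos":[-0.09,-0.069,0],"rotation":[0,0,-0.06]},{"claw":0,"delta_pos":[-0.12,-0.092,0],"rotation":[0,0,-0.08]},{"claw":0,"delta_pos":[-0.15,-0.115,0],"rotation":[0,0,-0.1]},{"claw":0,"delta_pos":[-0.18,-0.138,0],"rotation":[0,0,-0.12]},{"claw":0,"delta_pos":[-0.21,-0.161,0],"rotation":[0,0,-0.14]},{"claw":0,"delta_pos":[-0.24,-0.184,0],"rotation":[0,0,-0.16]},{"claw":0,"delta_pos":[-0.27,-0.207,0],"rotation":[0,0,-0.18]},{"claw":0,"delta_pos":[-0.29,-0.222,0],"rotation":[0,0,-0.2]}]' 10; python3 -c "
from h import *
to(*rib(268,26),205,178)"
```

```text
clock: 1.4
eef_pos: [396.5, 185.0, 205.1]
eef_rot: [-3.141, -0.0, 2.935]
wrist_force: [-1.0, 1.1, -0.4]
finger_gap: 0.7
at [396.5 185.  205.1] yaw 168.1 F [-1.   1.1 -0.4] gap 0.7 t 1.4
 delta m [-0.2149 -0.2444  0.0003]  rot [-0.001 -0.    -0.172]
```

```bash
python3 -m pendant '[{"claw":0,"delta_pos":[-0.027,-0.031,0],"rotation":[0,0,-0.02]},{"claw":0,"delta_pos":[-0.054,-0.062,0],"rotation":[0,0,-0.04]},{"claw":0,"delta_pos":[-0.081,-0.093,0],"rotation":[0,0,-0.06]},{"claw":0,"delta_pos":[-0.108,-0.124,0],"rotation":[0,0,-0.08]},{"claw":0,"delta_pos":[-0.135,-0.155,0],"rotation":[0,0,-0.1]},{"claw":0,"delta_pos":[-0.162,-0.184,0],"rotation":[0,0,-0.12]},{"claw":0,"delta_pos":[-0.189,-0.215,0],"rotation":[0,0,-0.15]},{"claw":0,"delta_pos":[-0.215,-0.244,0],"rotation":[0,0,-0.17]},{"claw":0,"delta_pos":[-0.215,-0.244,0],"rotation":[0,0,-0.17]},{"claw":0,"delta_pos":[-0.215,-0.244,0],"rotation":[0,0,-0.17]}]'; python3 - <<'E'
from h import *
to(*rib(268,26),77,178)
for n in ["wrist","top"]: cv2.imwrite(f"pics/{n}1.png",manip.camera(n)[:,:,::-1])
E
```

```text
clock: 2.65
eef_pos: [556.4, -97.6, 205.0]
eef_rot: [-3.141, -0.001, 3.104]
wrist_force: [-0.7, 0.1, -0.3]
finger_gap: 0.6
at [556.4 -97.6 205. ] yaw 177.9 F [-0.7  0.1 -0.3] gap 0.6 t 2.65
 delta m [-0.0003 -0.0007  0.128 ]  rot [-0.001 -0.001 -0.002]
```

View pics/wrist1.png

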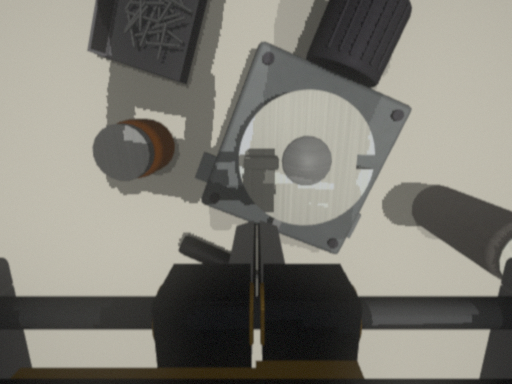

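The wrist view shows the closed fingertips at about (257,225), with the rib ahead of them at (262,158) and clear space below. I'll descend.

```bash
python3 -m pendant '[{"claw":0,"delta_pos":[0,0,0.04],"rotation":[0,0,0]},{"claw":0,"delta_pos":[0,0,0.08],"rotation":[0,0,0]},{"claw":0,"delta_pos":[0,0,0.11],"rotation":[0,0,0]},{"claw":0,"delta_pos":[0,0,0.128],"rotation":[0,0,0]},{"claw":0,"delta_pos":[0,0,0.128],"rotation":[0,0,0]},{"claw":0,"delta_pos":[0,0,0.128],"rotation":[0,0,0]}]'; python3 - <<'E'
from h import *
for n in ["scene","top"]: cv2.imwrite(f"pics/{n}2.png",manip.camera(n)[:,:,::-1])
im=cv2.imread("pics/scene2.png");cv2.imwrite("pics/scz2.png",cv2.resize(im[120:290,130:320],None,fx=3.5,fy=3.5,interpolation=cv2.INTER_CUBIC))
for k in range(10):
    print(k);ph=268-8*k; to(*rib(ph,14.),77,ph-90)
E
```

```text
clock: 3.5
eef_pos: [557.0, -97.3, 78.7]
eef_rot: [-3.14, 0.001, 3.105]
wrist_force: [0.4, 0.2, -0.0]
finger_gap: 0.8
0
at [557.  -97.3  78.6] yaw 177.9 F [ 0.4 -0.2  0.1] gap 0.3 t 3.6
 delta m [ 0.0124 -0.0011  0.0016]  rot [-0.001  0.001 -0.001]
1
at [557.  -97.3  78.6] yaw 177.9 F [ 0.4 -0.2  0.1] gap 0.3 t 3.6
 delta m [ 0.0195 -0.0025  0.0016]  rot [-0.001  0.001  0.138]
2
at [557.  -97.3  78.6] yaw 177.9 F [ 0.4 -0.2  0.1] gap 0.3 t 3.6
 delta m [ 0.0267 -0.003   0.0016]  rot [-0.001  0.002  0.278]
3
at [557.  -97.3  78.6] yaw 177.9 F [ 0.4 -0.2  0.1] gap 0.3 t 3.6
 delta m [ 0.034  -0.0025  0.0016]  rot [-0.001  0.002  0.418]
4
at [557.  -97.3  78.6] yaw 177.9 F [ 0.4 -0.2  0.1] gap 0.3 t 3.6
 delta m [ 0.041  -0.0009  0.0016]  rot [-0.001  0.002  0.557]
5
at [557.  -97.3  78.6] yaw 177.9 F [ 0.4 -0.2  0.1] gap 0.3 t 3.6
 delta m [0.0478 0.0016 0.0016]  rot [-0.001  0.002  0.697]
6
at [557.  -97.3  78.6] yaw 177.9 F [ 0.4 -0.2  0.1] gap 0.3 t 3.6
 delta m [0.0542 0.005  0.0016]  rot [-0.001  0.002  0.836]
7
at [557.  -97.3  78.6] yaw 177.9 F [ 0.4 -0.2  0.1] gap 0.3 t 3.6
 delta m [0.06   0.0093 0.0015]  rot [-0.     0.002  0.976]
8
at [557.  -97.3  78.6] yaw 177.9 F [ 0.4 -0.2  0.1] gap 0.3 t 3.6
 delta m [0.0652 0.0144 0.0015]  rot [-0.     0.002  1.116]
9
at [557.  -97.3  78.6] yaw 177.9 F [ 0.4 -0.2  0.1] gap 0.3 t 3.6
 delta m [0.0697 0.0201 0.0015]  rot [-0.     0.002  1.255]
```

View pics/scz2.png

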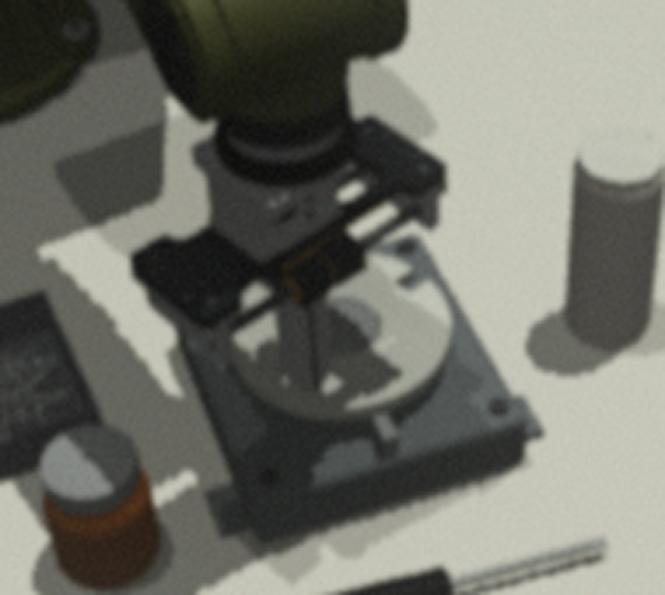

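```bash
python3 -m pendant '[{"claw":0,"delta_pos":[0.008,-0.001,0.001],"rotation":[0,0,0]},{"claw":0,"delta_pos":[0.0124,-0.001,0.001],"rotation":[0,0,0]},{"claw":0,"delta_pos":[0.0195,-0.0025,0.001],"rotation":[0,0,0.138]},{"claw":0,"delta_pos":[0.0267,-0.003,0.001],"rotation":[0,0,0.278]},{"claw":0,"delta_pos":[0.034,-0.0025,0.001],"rotation":[0,0,0.418]},{"claw":0,"delta_pos":[0.041,-0.001,0.001],"rotation":[0,0,0.557]},{"claw":0,"delta_pos":[0.0478,0.0016,0.001],"rotation":[0,0,0.697]},{"claw":0,"delta_pos":[0.0542,0.005,0.001],"rotation":[0,0,0.836]},{"claw":0,"delta_pos":[0.06,0.0093,0.001],"rotation":[0,0,0.976]},{"claw":0,"delta_pos":[0.06,0.0093,0.001],"rotation":[0,0,0.976]}]'; python3 - <<'E'
from h import *
for n in ["wrist","top"]: cv2.imwrite(f"pics/{n}3.png",manip.camera(n)[:,:,::-1])
for k in range(9):
    ph=212-7*k; print(ph);to(*rib(ph,14.),77.5,ph-90)
E
```

```text
clock: 4.85
eef_pos: [497.1, -85.8, 77.8]
eef_rot: [3.141, 0.002, 2.13]
wrist_force: [0.4, -0.1, -0.2]
finger_gap: 0.7
212
at [497.4 -85.9  77.7] yaw 122.2 F [-0.3 -0.3  0.4] gap 0.6 t 4.95
 delta m [ 0.0001 -0.0001  0.0002]  rot [0.001 0.002 0.003]
205
at [497.4 -85.9  77.7] yaw 122.2 F [-0.3 -0.3  0.4] gap 0.6 t 4.95
 delta m [ 0.0063 -0.0014  0.0002]  rot [0.001 0.002 0.125]
198
at [497.4 -85.9  77.7] yaw 122.2 F [-0.3 -0.3  0.4] gap 0.6 t 4.95
 delta m [ 0.0126 -0.0019  0.0002]  rot [0.001 0.002 0.248]
191
at [497.4 -85.9  77.7] yaw 122.2 F [-0.3 -0.3  0.4] gap 0.6 t 4.95
 delta m [ 0.019  -0.0017  0.0002]  rot [0.001 0.002 0.37 ]
184
at [497.4 -85.9  77.7] yaw 122.2 F [-0.3 -0.3  0.4] gap 0.6 t 4.95
 delta m [ 0.0252 -0.0007  0.0002]  rot [0.001 0.002 0.492]
177
at [497.4 -85.9  77.7] yaw 122.2 F [-0.3 -0.3  0.4] gap 0.6 t 4.95
 delta m [0.0313 0.001  0.0002]  rot [0.001 0.002 0.614]
170
at [497.4 -85.9  77.7] yaw 122.2 F [-0.3 -0.3  0.4] gap 0.6 t 4.95
 delta m [0.0372 0.0035 0.0002]  rot [0.001 0.002 0.736]
163
at [497.4 -85.9  77.7] yaw 122.2 F [-0.3 -0.3  0.4] gap 0.6 t 4.95
 delta m [0.0427 0.0067 0.0001]  rot [0.002 0.001 0.858]
156
at [497.4 -85.9  77.7] yaw 122.2 F [-0.3 -0.3  0.4] gap 0.6 t 4.95
 delta m [0.0477 0.0105 0.0001]  rot [0.002 0.001 0.981]
```

View pics/wrist3.png

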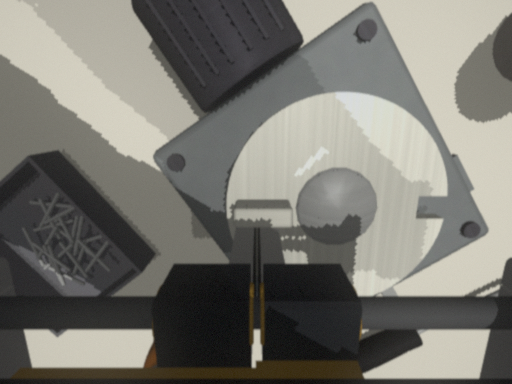

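View pics/top3.png

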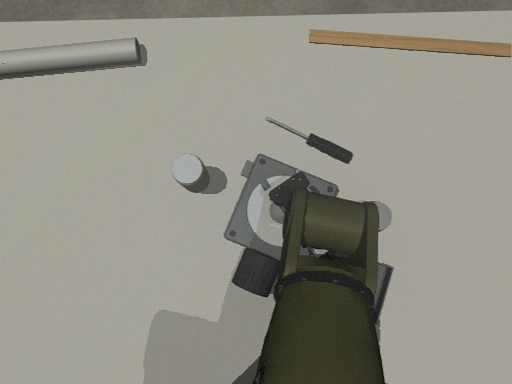

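The disc is turning: in the wrist view the rib at (262,212) is flush ahead of the fingertips and the notch is at (432,207). I'll carry on to just short of the target and measure there.

```bash
python3 -m pendant '[{"claw":0,"delta_pos":[0.0063,-0.0014,0],"rotation":[0,0,0.125]},{"claw":0,"delta_pos":[0.0126,-0.0019,0],"rotation":[0,0,0.248]},{"claw":0,"delta_pos":[0.019,-0.0017,0],"rotation":[0,0,0.37]},{"claw":0,"delta_pos":[0.0252,-0.0007,0],"rotation":[0,0,0.492]},{"claw":0,"delta_pos":[0.0313,0.001,0],"rotation":[0,0,0.614]},{"claw":0,"delta_pos":[0.0372,0.0035,0],"rotation":[0,0,0.736]},{"claw":0,"delta_pos":[0.0427,0.0067,0],"rotation":[0,0,0.858]},{"claw":0,"delta_pos":[0.0427,0.0067,0],"rotation":[0,0,0.858]},{"claw":0,"delta_pos":[0.0427,0.0067,0],"rotation":[0,0,0.858]}]'; python3 - <<'E'
from h import *
for n in ["wrist","top","scene"]: cv2.imwrite(f"pics/{n}4.png",manip.camera(n)[:,:,::-1])
im=cv2.imread("pics/scene4.png");cv2.imwrite("pics/scz4.png",cv2.resize(im[150:290,130:320],None,fx=4,fy=4,interpolation=cv2.INTER_CUBIC))
im=cv2.imread("pics/top4.png");cv2.imwrite("pics/topz4.png",cv2.resize(im[140:310,170:410],None,fx=3.3,fy=3.3,interpolation=cv2.INTER_CUBIC))
to(*rib(163,14.),77.5,73)
E
```

```text
clock: 6.08
eef_pos: [480.5, -46.4, 77.7]
eef_rot: [3.139, 0.001, 1.278]
wrist_force: [0.5, 1.0, -0.1]
finger_gap: 0.6
at [480.4 -46.4  77.6] yaw 73.1 F [ 0.2 -0.1  0.6] gap 0.6 t 6.22
 delta m [ 0.0001 -0.0001  0.0001]  rot [0.002 0.001 0.002]
```

View pics/wrist4.png

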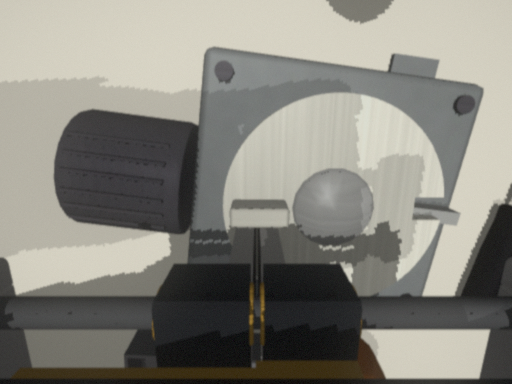

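View pics/scz4.png

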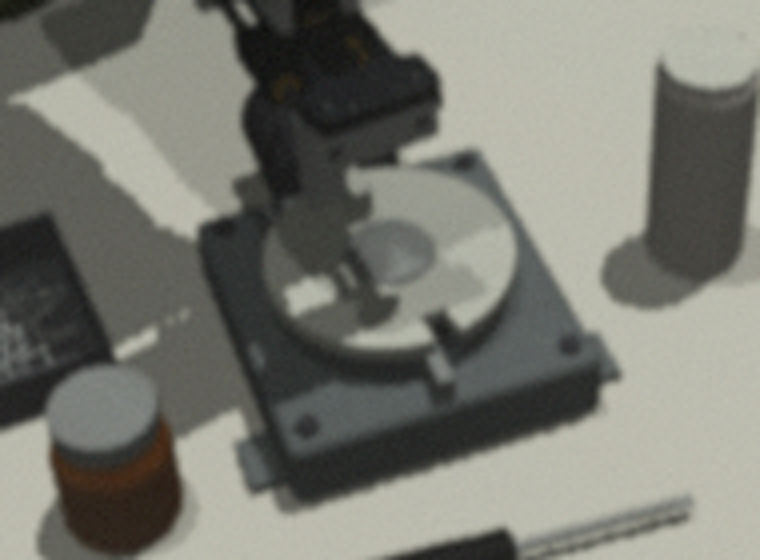

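View pics/topz4.png

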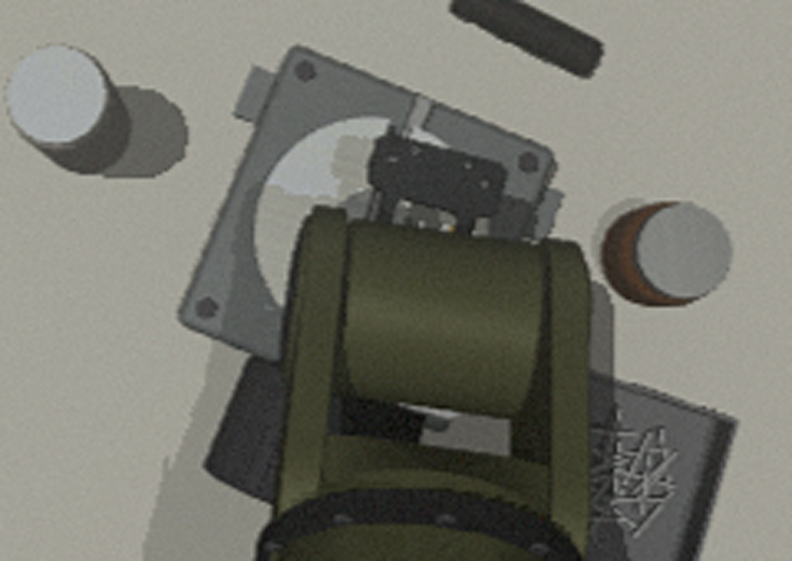

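```bash
python3 - <<'E'
from h import *
g=lambda u,v:(130+(u+.5)/4-.5,150+(v+.5)/4-.5)
for nm,p,z in [("notch inner",(436,316),71),("notch mid",(442,328),71),("key in",(434,358),60),("key out",(446,390),60)]:
    P=onplane("scene",*g(*p),z)[:2];d=P-C;print(nm,P,np.linalg.norm(d),np.degrees(np.arctan2(d[1],d[0])))
im=cv2.imread("pics/scene4.png");cv2.imwrite("pics/scn4.png",cv2.resize(im[210:260,215:275],None,fx=12,fy=12,interpolation=cv2.INTER_CUBIC))
im=cv2.imread("pics/wrist4.png");cv2.imwrite("pics/wn4.png",cv2.resize(im[130:280,280:480],None,fx=4,fy=4,interpolation=cv2.INTER_CUBIC))
E
```

```text
notch inner [584.6431693  -62.66411629] 54.49548417266624 -16.156605545055193
notch mid [593.11743961 -66.55211123] 63.731812327867374 -17.39406431214779
key in [597.97053267 -77.79581899] 72.32188817935257 -24.765316425087764
key out [618.34382587 -89.08357697] 95.56533808725506 -25.793720358417772
```

View pics/scn4.png

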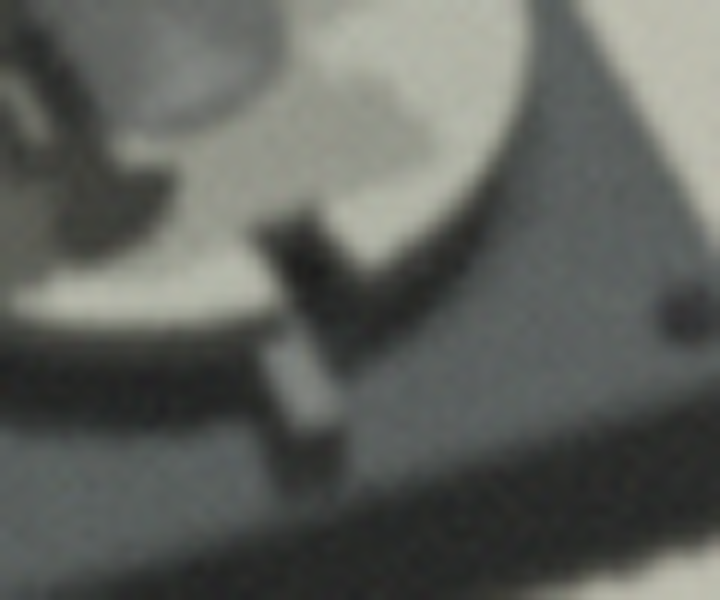

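View pics/wn4.png

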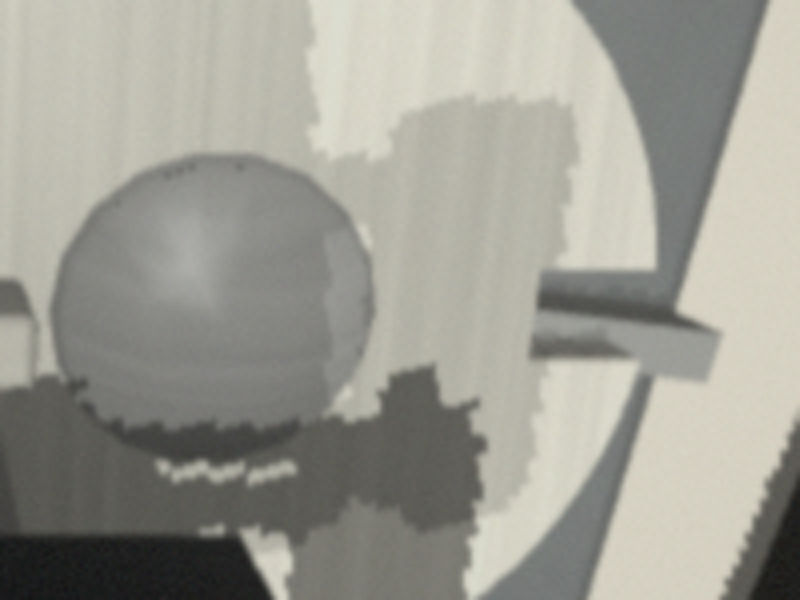

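Three measurements agree: the notch is at about -17° (scene view and tool direction), and the key is at about -24.7° (scene, top and casing bolts). I need about 7.7° more.

```bash
python3 - <<'E'
from h import *
for ph in (160.5,158,155.4): to(*rib(ph,14.),77.5,ph-90)
E
```

```text
at [480.4 -46.4  77.6] yaw 73.1 F [ 0.2 -0.1  0.6] gap 0.6 t 6.22
 delta m [ 0.0023 -0.0006  0.0001]  rot [0.002 0.001 0.046]
at [480.4 -46.4  77.6] yaw 73.1 F [ 0.2 -0.1  0.6] gap 0.6 t 6.22
 delta m [ 0.0045 -0.0011  0.0001]  rot [0.002 0.001 0.089]
at [480.4 -46.4  77.6] yaw 73.1 F [ 0.2 -0.1  0.6] gap 0.6 t 6.22
 delta m [ 0.0069 -0.0015  0.0001]  rot [0.002 0.    0.135]
```

```bash
python3 -m pendant '[{"claw":0,"delta_pos":[0.0023,-0.0006,0],"rotation":[0,0,0.046]},{"claw":0,"delta_pos":[0.0045,-0.0011,0],"rotation":[0,0,0.089]},{"claw":0,"delta_pos":[0.0069,-0.0015,0],"rotation":[0,0,0.135]},{"claw":0,"delta_pos":[0.0069,-0.0015,0],"rotation":[0,0,0.135]},{"claw":0,"delta_pos":[0.0069,-0.0015,0],"rotation":[0,0,0.135]}]'; python3 - <<'E'
from h import *
for n in ["wrist","scene"]: cv2.imwrite(f"pics/{n}5.png",manip.camera(n)[:,:,::-1])
a=cv2.resize(cv2.imread("pics/scene5.png")[205:260,215:275],(390,358),interpolation=cv2.INTER_CUBIC)
b=cv2.resize(cv2.imread("pics/wrist5.png")[130:280,330:480],(358,358),interpolation=cv2.INTER_CUBIC)
cv2.imwrite("pics/c5.png",np.hstack([a,b]))
to(*rib(155.4,14.),77.5,65.4)
E
```

```text
clock: 6.85
eef_pos: [481.1, -39.5, 77.6]
eef_rot: [3.139, 0.0, 1.143]
wrist_force: [-0.1, -0.4, 0.4]
finger_gap: 0.6
at [481.1 -39.5  77.7] yaw 65.4 F [-0.2  0.6 -0.7] gap 0.6 t 6.95
 delta m [ 0.     -0.0001  0.0002]  rot [0.002 0.    0.001]
```

View pics/c5.png

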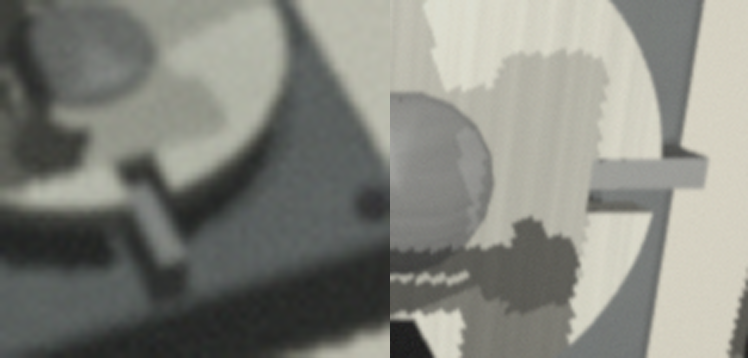

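```bash
cat >> h.py <<'E'
def wplane(u,v,z,s=None):
    s=s or manip.read_state();R=Ro.from_euler('xyz',s["eef_rot"]).as_matrix()
    m=manip.camera_model("wrist");T=np.array(m["T_tool_cam"])
    d=R@T[:3,:3]@np.array([(u-m["cx"])/m["fx"],-(v-m["cy"])/m["fy"],-1.0]);o=s["eef_pos"]+R@T[:3,3]
    return o+d*(z-o[2])/d[2]
def pol(P,c=C):
    d=P[:2]-c;return np.round(P[:2],1),round(np.linalg.norm(d),1),round(np.degrees(np.arctan2(d[1],d[0])),2)
E
python3 - <<'E'
from h import *
q=lambda x,y:(330+(x-390)/2.387,130+y/2.387)
P={}
for nm,p,z in [("n low in",(597,210),71),("n low out",(650,211),71),("n up in",(597,159),71),("n up out",(659,158),71),("k low in",(600,187),60),("k up out",(708,158),60),("k low out",(706,188),60)]:
    P[nm]=wplane(*q(*p),z);print(nm,pol(P[nm]))
e=lambda a,b:np.degrees(np.arctan2(*(P[b]-P[a])[1::-1]))
print(e("n low in","n low out"),e("k low in","k low out"))
print(np.linalg.norm(P["k up out"]-P["k low out"]),np.linalg.norm(P["n up in"]-P["n low in"]))
a=np.radians(-24.7);t=np.array([-np.sin(a),np.cos(a)])
for k in P: print(k,round((P[k][:2]-C)@t,1))
g=lambda u,v:(215+(u+.5)/6.5-.5,205+(v+.5)/6.5-.5)
for nm,p,z in [("inL",(119,168),71),("inR",(152,158),71),("keyin",(143,183),60),("keyout",(172,258),60)]:
    X=onplane("scene",*g(*p),z);print(nm,pol(X),(X[:2]-C)@t)
E
```

```text
n low in (array([578.8, -74.2]), np.float64(53.6), np.float64(-29.83))
n low out (array([591.7, -80.4]), np.float64(67.9), np.float64(-28.96))
n up in (array([583. , -60.4]), np.float64(52.3), np.float64(-14.26))
n up out (array([598., -67.]), np.float64(68.6), np.float64(-16.49))
k low in (array([585.6, -73.9]), np.float64(59.4), np.float64(-26.35))
k up out (array([615.7, -78.3]), np.float64(88.9), np.float64(-20.27))
k low out (array([612.9, -86.7]), np.float64(89.6), np.float64(-25.95))
-25.7275601717392 -25.15204883668741
8.87091605457375 14.400924381567034
n low in -4.8
n low out -5.1
n up in 9.5
n up out 9.8
k low in -1.7
k up out 6.9
k low out -1.9
inL (array([579.5, -74.8]), np.float64(54.5), np.float64(-30.04)) -5.06566686170919
inR (array([584.1, -64.2]), np.float64(54.5), np.float64(-17.83)) 6.518544784955791
keyin (array([582.5, -67.2]), np.float64(54.0), np.float64(-21.46)) 3.0521823291602894
keyout (array([612.6, -83.7]), np.float64(88.1), np.float64(-24.23)) 0.7169051012056671
```

In the wrist view the notch middle (+2.3 mm) and key middle (+2.5 mm) coincide, and the scene view agrees to about 1 mm. I'll back off the rib, lift, and go over the hub.

```bash
python3 -c "
from h import *
to(*C,105,65.4)"; python3 -m pendant '[{"claw":0,"delta_pos":[-0.006,0,0],"rotation":[0,0,0]},{"claw":0,"delta_pos":[-0.012,0,0],"rotation":[0,0,0]},{"claw":0,"delta_pos":[-0.012,0,0],"rotation":[0,0,0]},{"claw":0,"delta_pos":[-0.012,0,-0.015],"rotation":[0,0,0]},{"claw":0,"delta_pos":[-0.012,0,-0.03],"rotation":[0,0,0]},{"claw":0,"delta_pos":[-0.012,0,-0.03],"rotation":[0,0,0]}]'; python3 -c "
from h import *
to(*C,85,65.4)"
```

```text
at [481.1 -39.5  77.7] yaw 65.4 F [-0.2  0.6 -0.7] gap 0.6 t 6.95
 delta m [ 0.014   0.05   -0.0272]  rot [0.002 0.    0.001]
clock: 7.7
eef_pos: [476.8, -50.4, 109.3]
eef_rot: [3.136, -0.0, 1.142]
wrist_force: [0.9, 0.5, -0.5]
finger_gap: 0.5
at [476.8 -50.4 109.3] yaw 65.4 F [ 0.9  0.5 -0.5] gap 0.5 t 7.7
 delta m [0.0257 0.0491 0.0246]  rot [ 0.005 -0.     0.001]
```

```bash
python3 -m pendant '[{"claw":0,"delta_pos":[0.009,0.016,0],"rotation":[0,0,0]},{"claw":0,"delta_pos":[0.018,0.032,0],"rotation":[0,0,0]},{"claw":0,"delta_pos":[0.0257,0.0491,0],"rotation":[0,0,0]},{"claw":0,"delta_pos":[0.0257,0.0491,0.014],"rotation":[0,0,0]},{"claw":0,"delta_pos":[0.0257,0.0491,0.0246],"rotation":[0,0,0]},{"claw":0,"delta_pos":[0.0257,0.0491,0.0246],"rotation":[0,0,0]}]'; python3 - <<'E'
from h import *
to(*C,79,65.4)
cv2.imwrite("pics/wrist6.png",manip.camera("wrist")[:,:,::-1])
E
```

```text
clock: 8.45
eef_pos: [531.1, -47.4, 83.7]
eef_rot: [3.139, 0.0, 1.142]
wrist_force: [-0.2, -0.3, 0.3]
finger_gap: 0.3
at [531.1 -47.4  83.7] yaw 65.4 F [-0.2 -0.3  0.3] gap 0.3 t 8.45
 delta m [0.0004 0.0011 0.0047]  rot [0.003 0.    0.001]
```

View pics/wrist6.png

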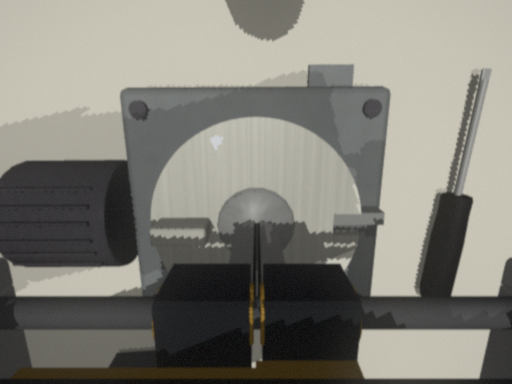

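The fingertips at (257,225) are over the hub dome, and the key at (358,219) stands in the notch. I'll press down in small steps.

```bash
python3 -m pendant '[{"claw":0,"delta_pos":[0,0.001,0.002],"rotation":[0,0,0]},{"claw":0,"delta_pos":[0,0.001,0.004],"rotation":[0,0,0]},{"claw":0,"delta_pos":[0,0.001,0.006],"rotation":[0,0,0]},{"claw":0,"delta_pos":[0,0.001,0.008],"rotation":[0,0,0]},{"claw":0,"delta_pos":[0,0.001,0.01],"rotation":[0,0,0]},{"claw":0,"delta_pos":[0,0.001,0.01],"rotation":[0,0,0]}]'
```

```text
clock: 9.25
eef_pos: [532.6, -47.9, 74.5]
eef_rot: [3.137, -0.0, 1.142]
wrist_force: [-0.5, -0.2, 2.5]
finger_gap: 0.6
```

```bash
python3 -m pendant '[{"claw":0,"delta_pos":[0,0,0.002],"rotation":[0,0,0]},{"claw":0,"delta_pos":[0,0,0.004],"rotation":[0,0,0]},{"claw":0,"delta_pos":[0,0,0.006],"rotation":[0,0,0]},{"claw":0,"delta_pos":[0,0,0.006],"rotation":[0,0,0]},{"claw":0,"delta_pos":[0,0,0.007],"rotation":[0,0,0]},{"claw":0,"delta_pos":[0,0,0.007],"rotation":[0,0,0]}]'
```

```text
clock: 10.0
eef_pos: [532.8, -47.9, 68.1]
eef_rot: [3.137, -0.0, 1.142]
wrist_force: [-3.5, -0.1, 9.2]
finger_gap: 0.6
```

```bash
python3 -m pendant '[{"claw":0,"delta_pos":[0,0,0.0015],"rotation":[0,0,0]},{"claw":0,"delta_pos":[0,0,0.003],"rotation":[0,0,0]},{"claw":0,"delta_pos":[0,0,0.003],"rotation":[0,0,0]}]'
```

```text
clock: 10.38
eef_pos: [533.1, -48.0, 67.6]
eef_rot: [3.136, -0.0, 1.142]
wrist_force: [-14.0, 0.8, 33.5]
finger_gap: 0.5
```

It stops hard at z = 67.6 with 33 N, where the hub top should be at 68 when home. I'll lift off and check.

```bash
python3 -m pendant '[{"claw":0,"delta_pos":[0,0,-0.01],"rotation":[0,0,0]},{"claw":0,"delta_pos":[0,0,-0.05],"rotation":[0,0,0]},{"claw":0,"delta_pos":[0,0,-0.1],"rotation":[0,0,0]},{"claw":0,"delta_pos":[0,0,-0.14],"rotation":[0,0,0]},{"claw":0,"delta_pos":[0,0.0,-0.14],"rotation":[0,0,0]},{"claw":0,"delta_pos":[0,0,-0.14],"rotation":[0,0,0]}]'; python3 - <<'E'
from h import *
for n in ["wrist","scene"]: cv2.imwrite(f"pics/{n}7.png",manip.camera(n)[:,:,::-1])
a=cv2.resize(cv2.imread("pics/scene7.png")[150:290,130:320],(570,420),interpolation=cv2.INTER_CUBIC)
cv2.imwrite("pics/c7.png",a)
to(*C,79,65.4)
E
```

```text
clock: 11.12
eef_pos: [532.0, -47.7, 206.5]
eef_rot: [3.137, -0.0, 1.142]
wrist_force: [-0.7, -0.5, 0.4]
finger_gap: 0.2
at [531.9 -47.7 206.2] yaw 65.4 F [-0.3 -0.1 -0.7] gap -0.1 t 11.22
 delta m [ 3.000e-04 -1.000e-04  1.272e-01]  rot [0.004 0.    0.001]
```

View pics/c7.png

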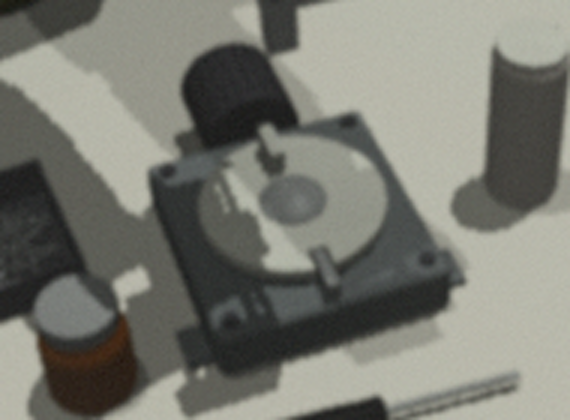

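View pics/wrist7.png

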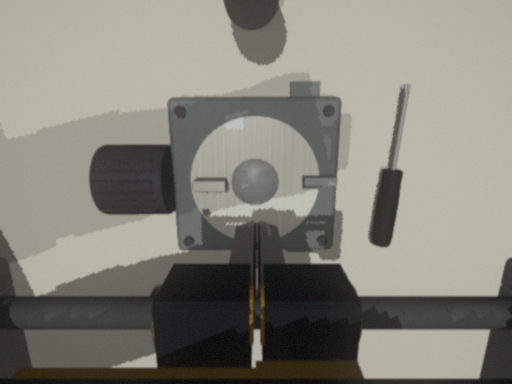

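The scene view shows the disc low on the casing with the key, at about (325,270), filling the notch. The wrist view has the key in the notch at (319,182), in line with the hub (255,181). The gripper is clear at z = 206 and the bystanders are where they were.

```bash
python3 -c "
from cell import manip
print(manip.sign_off())"
```

```text
the job is handed in; nothing more can be done
None
```

The disc is on its key and pressed home, and I handed the job in at about 11 s of the 56 s allowed; the sign-off gives no verdict.

- **Turning:** I pushed the rib's flat side with the closed fingertips, turning the disc about 112° clockwise. The wrist view put the notch and key middles within about 0.5 mm, and the scene view agreed to about 1 mm. I then backed off before lifting, so the rib was never pinched.
- **Pressing:** Pressing on the hub, the disc moved at about 2.5 N and stopped hard with the fingertip at z = 67.6 mm under 33 N. The hub top should be at 68 mm when home, so it is down the full 11 mm within measuring error.
- **Final state:** The last pictures show the disc low with the key in the notch. The gripper is clear at z = 206 mm with no force beyond noise, and the bystanders in view look unmoved. I judged them by eye and did not measure them again.

No check failed. The wrist calibration showed a steady offset of about 2.4 mm, but it shifted notch and key alike, so the alignment holds.

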